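# Litter tray back under the cage

### The job

Put the clean litter tray back in the small wire cage: with the fingertips, slide it along the table through the slot under the cage's front, lip towards you, until it is fully home, then push the black-tabbed keeper across in front of it so that the tray cannot slide out. Only push: do not lift or carry the tray, and leave the other things on the table where they are.

Things in the scene. Friction and masses are not known exactly. Their poses are not given: they have to be found in the camera images.
- cage: Small wire cage on a white base 280 wide (y), 185 deep, 55 high, fixed, placed anew each time. Origin: on the table, middle of the tray slot's mouth, in the base's front face; x points into the cage (the way the tray goes in), y to the left seen from the front, z up. Above the base the wire walls stand 262 wide and 220 high, the front one set back 32 from the base's front face.
- slot_stop (a point): Middle of the stop at the inner end of the tray slot, 130.5 behind the base's front face, 20 above the table. The slot lies at table level under the cage: open in front, straight sided, 196 wide between the base's two solid posts (cage y -98 to 98), 44 high under a bridge. The tray slides on the table itself.
- tray: Loose grey open tray with paper liner, about 0.35 kg, flat on the table before the cage. 190 wide (y), 130 deep (x, without lip), 36 high, walls 3 thick, corners rounded at 8. Origin: centre of its underside; x towards its back end, which goes in first, z up. Fully home: back end at the slot's stop, front wall flush with the base's front face, origin 65 inside it; only the lip stands out.
- tray_lip (a point): Middle of the front edge of the tray's pull lip, 85 in front of the tray's origin (its -x side), 26 above the table. The lip is 110 wide, stands 20 out from the middle of the tray's front wall, and has an upright front face spanning 16 to 36 above the table.
- keeper (a joint): Slide bolt on the front of the cage's left post (+y side of the slot), in m: 0 drawn back clear of the slot, 0.030 (end stop) pushed fully towards the cage's -y; it then reaches 21 mm across the slot, 3.5 in front of the base's front face, and locks the tray in. A tray standing further out blocks it. It moves with about 1.5 N and stays where it is left.
- keeper_tab (a point): Centre of the keeper's black thumb tab, an upright fin 9 thick (along the cage's y, the way it slides), standing 10.5 to 34.5 in front of the base's front face, 14 to 40 above the table. Its axes are the cage's.
- powder_jar: Bystander: white jar with a blue lid, 67 across, 91 high. Origin at the centre of its underside.
- white_carton: Bystander: flat white tablet carton, 42 x 115 x 34 high. Origin at the centre of its underside.
- amber_vial: Bystander: amber vial with a black cap, 32 across, 67 high, to the left of the cage. Origin at the centre of its underside.
- oral_syringe: Bystander: clear oral syringe lying on the table, 26 x 130 x 17 high. Origin at the centre of its underside.
- tape_roll: Bystander: roll of cream tape lying flat, 98 across, 25 high. Origin at the centre of its underside.

How it is judged:
By the outcome, as a careful person would: the job done as asked, in the order asked, and still so for the second after the job is handed in, with the robot touching nothing.
It also fails if it takes over 67 s, if anything falls off the work surface, if the arm or the gripper's body presses on something with over 40 N, if the wrist force passes 120 N, or if a joint passes its speed limit or range.

### The arm

A 6-joint arm with a two-finger parallel gripper is mounted at the origin on a cart in front of the work surface, level with it; the furniture and walls round the work are solid. World frame = base frame: x ahead of the robot, y to its left, z up, the work surface at z = 0. Lengths are in mm, angles in rad, forces in N, time in s.
With the tool pointing down it reaches from about 350 to 875 mm from the base axis. Payload 4.2 kg.
Tool frame: the origin (TCP) lies where the fingers leave the gripper's body, on its centre line; the fingertips stand 70 mm ahead of it and the grasp point (between the pads) lies 51 mm ahead of it; z points along the fingers, y is the line along which they close (so a half turn about z gives the same grasp; the last joint's range is limited). The gripper opens to 87 mm and grips with 3 to 60 N. Pads are 19 mm wide; open, the fingers measure 117 mm over their backs; the gripper's body (75 mm by 190 mm) begins 51 mm behind the grasp point.
Start: joints at [1.521, 0.385, 0.008, 0, -1.194, -0.259], TCP at [189.915, 595.426, 292.25] pointing down, gripper open.
Joint ranges: [-3.14, 3.14], [-1.21, 2.06], [-1.07, 1.41], [-3.16, 2.05], [-2.99, -0.16], [-3.1, 3.1]. Speed limits (rad/s): [2.79, 2.79, 3.14, 3.14, 3.14, 3.14].

### API

Orientations are given as a unit quaternion [x, y, z, w].
In Python, from plant import manip, optics, telemetry, ticket gives the robot as it stands (manip), with the cameras (optics), the readings (telemetry) and the job (ticket).
- The arm moves only by the shell command python3 shift.py 'ROWS'. ROWS is a JSON list of rows, 1 to 20 of them, each written [opening, [dx, dy, dz], [rx, ry, rz]]: the finger opening in mm, then dx, dy, dz in mm, then a rotation vector rx, ry, rz in rad; each row is the pose to reach, as a shift and turn from the pose commanded when the command began, along the tool's axes at that moment; what a row does not reach only later rows make up. A row lasts 1/12 s, in which the tool goes at most 41.7 mm and 0.125 rad, less where a joint would pass 70% of its speed; a pose out of reach is approached as far as the arm can. The fingers move at their own pace and stop on an object; the grip force is fixed at half the most. Time passes only in rows, so rows that do not move let the fingers close. It prints the time, the measured TCP pose, the force, the opening and the grip force at its end. Input that does not fit is refused with a message, and nothing moves.
- telemetry.get_obs(): the state, without advancing time (a new reading comes with each control period).
- optics.grab_frame(name): name is "scene" or "top" or "wrist"; returns (picture, depth): 384x512x3 uint8, blue, green, red; 384x512 float32, mm along the optical axis (not along the pixel's ray), 0 where there is no reading.
- optics.camera_info(name): a dict with "mtx" (3x3 intrinsics, pixels), "xyz" and "orientation" of the camera in the world; the wrist camera has in their place "T_tool_cam" (4x4, takes a point from camera to tool coordinates, whose origin is the TCP and whose axes are the flange's). Camera axes: x right, y down, z forward; pixel columns grow to the right and rows downward; lengths in mm; the calibration is good to about 2 mm. A picture is of the moment at which its call begins: read the wrist's pose just before it. camera_info takes no time and is no camera call.
- ticket.hand_in(): hands the job in; it is judged then, once.
The state is a dict: "time_s": time; "joint_positions": joint angles; "joint_velocities": joint speeds; "effort": joint torques, N m; "tcp_pos": TCP position; "tcp_rot": TCP orientation; "force": force on the tool from outside, world axes, zero at the start; "wrist_torque": the same for the moment, N m; "finger_gap": finger opening in mm; "gripper_force": force on a finger pad.
Only numpy, scipy, OpenCV 4.12 (cv2) and the standard library are available. Lean on these libraries where they do the work, as an engineer would, in place of code of your own. Each camera call takes 0.05 s, during which the arm holds its last target. There are 200 camera calls.

## Working session

There is one attempt and no reset: what is moved stays moved. The work goes in short steps, Python scripts to look and compute and a shell command to move; the robot and the scene stay as the last step left them, time stands still between calls to the robot, and variables do not carry over. Pictures are saved under pics/ and viewed, at most 13 in all, crops included, and the job is handed in when it is done.

```bash
ls; mkdir -p pics
cat > h.py <<'E'
import numpy as np, cv2
from scipy.spatial.transform import Rotation as R
from plant import manip, optics, telemetry, ticket
def cam(n,o=None):
    i=optics.camera_info(n); K=np.array(i["mtx"],float)
    if "T_tool_cam" in i:
        T=np.eye(4);T[:3,:3]=R.from_quat(o["tcp_rot"]).as_matrix();T[:3,3]=o["tcp_pos"]; T=T@np.array(i["T_tool_cam"])
    else:
        T=np.eye(4);q=np.array(i["orientation"]);T[:3,:3]=R.from_quat(q).as_matrix() if q.size==4 else q;T[:3,3]=i["xyz"]
    return K,T
def ray(K,T,uv,z):
    d=T[:3,:3]@np.linalg.solve(K,[uv[0],uv[1],1.]);return T[:3,3]+d*(z-T[2,3])/d[2]
def cloud(K,T,dep):
    v,u=np.indices(dep.shape);P=np.stack([(u-K[0,2])/K[0,0]*dep,(v-K[1,2])/K[1,1]*dep,dep],-1)
    return P@T[:3,:3].T+T[:3,3]
def proj(K,T,P):
    p=T[:3,:3].T@(np.array(P,float)-T[:3,3]);p=K@p;return p[:2]/p[2]
E
python3 - <<'E'
from h import *
o=telemetry.get_obs();print(o["tcp_pos"],o["tcp_rot"],o["time_s"])
for n in("scene","top"):
    im,d=optics.grab_frame(n);cv2.imwrite(f"pics/{n}0.png",im);np.savez(f"{n}0.npz",im=im,d=d);K,T=cam(n);print(n,T.round(2).tolist(),K[0,0])
a=[cv2.imread(f"pics/{n}0.png") for n in("scene","top")]
E
```

```text
pics
plant.py
shift.py
[189.77567636 595.01103353 291.17539242] [ 9.88092096e-01 -1.53859887e-01 -1.19680359e-04  1.06318535e-03] 0.0
scene [[-0.87, -0.25, 0.43, -44.97], [-0.5, 0.4, -0.77, 1170.67], [0.02, -0.88, -0.48, 713.35], [0.0, 0.0, 0.0, 1.0]] 426.9988877123747
top [[-0.03, -0.99, 0.11, 398.28], [-1.0, 0.03, 0.01, 75.36], [-0.01, -0.11, -0.99, 1374.91], [0.0, 0.0, 0.0, 1.0]] 450.12904353624623
```

View pics/scene0.png

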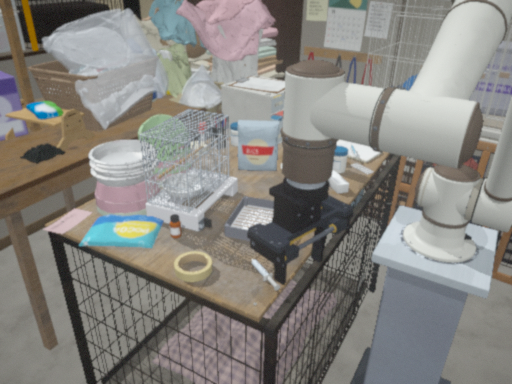

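View pics/top0.png

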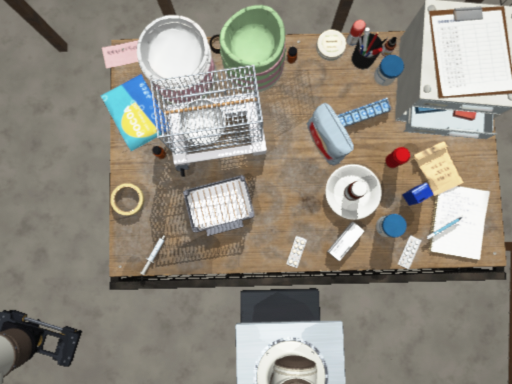

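The scene view shows the cage, with the tray standing before it. In the top view the tray is around (220,205), the base front runs from (173,163) to (265,152), and the black keeper tab is near (183,170). The vial is at (158,152) and the tape at (127,200). I'll measure these next.

Run:
```python
from h import *
f=np.load("top0.npz");im,d=f["im"],f["d"];K,T=cam("top");P=cloud(K,T,d)
print("table z",np.median(P[215:235,270:290,2]))
c=im[130:245,140:280];cv2.imwrite("pics/crop.png",cv2.resize(c,None,fx=5,fy=5,interpolation=cv2.INTER_CUBIC)[:600])
z=P[...,2]
np.set_printoptions(linewidth=250)
print(z[140:240:4,160:276:5].round().astype(int))
```

```text
table z -0.007085914716185471
[[ 248  183   56   59  207  209  207   70   67  171  161  148    0  134    2   61   -2   91   55   56   62    0    2    2]
 [   0  198  182  176  164   59   -4  128  132   95   56    3   -1   82   88   60    3   -3 1375   56   53    0   -2   -1]
 [  49    0  130  133   55   57    1   -2   87   88   61   -3    1    6   57   55   58   52   50   57   60   50   -1    7]
 [  56    5   -1   59   62   63    2   -3   53   56   56   53   58   58   52   49   52   54   54   47   48   26   -2   -1]
 [  41    4    2   55   56   50   52   54   57   56   60   57   57   56   48   -1   -2   -1   -4   -1   -2    2    0   -1]
 [  -1    7   -2   55   55   52   60   58   55   50   -3   -2   -2    2    0    0    3   -1    0    0    1    1   -2   -2]
 [   6    6   -2   50   48   35   -1    1    7   -1    2    2    7    4   -1    0   -3    2    2   -1    5   -2    3    3]
 [  -2    2    0   34   34   30    1    4   -2   -3    1    1   -4    4    0    2   -3    3    0    1   -1    1   -3    2]
 [  -1    0    2    1   39    0   -3    8    0    0    1    2    2   -1   -3    1   -4
[... 1305 characters left out ...]
  3    5   12    9   12    7   10    6    9   10    8   33    1   -3    1   -4   -3]
 [   2    1    3    0   -5    1   36    5    8    8    8   12   13    8    6    6   36    2   -1   -2   -3    1    2   -4]
 [  -2   -3    1   -8    4    1   43    7    4    6    7    4    3   36   36   35   36   -4   -3    0   -1    0   -3   -1]
 [   3   -2   -3   -1    3   -4   -5   37   15   29   38   36   33   35   41   35   -1    0    2    0    3    1   -5    0]
 [  -3    4    6    2    4   -2   -1   -2    4   -4   32   37   34    0    0    4   -3    1    3    3    4   -5    0    2]
 [  -1   -1   -7    6    0    1   -5    4    2   -2   -2   -1   -4   -4    4    0    5    1   -4   -2   -2   -6    0    1]]
```

View pics/crop.png

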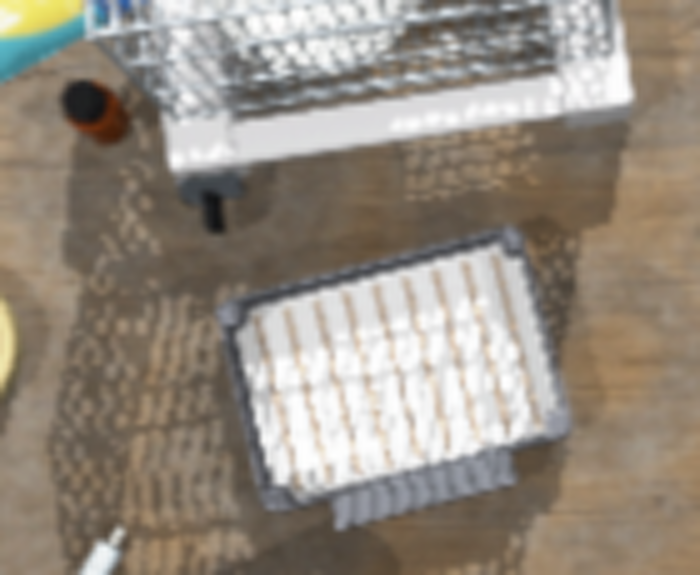

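The crop shows the tray's rim corners at about (229,312), (511,240), (559,422) and (276,497), with the lip at the lower right between (337,520) and (513,475). The base front edge runs from (175,168) to (630,103), and the tab is at (214,210). The tray is yawed a few degrees relative to the cage. First I'll get coarse poses.

Run:
```python
from h import *
f=np.load("top0.npz");im,d=f["im"],f["d"];K,T=cam("top");P=cloud(K,T,d)
px=lambda u,v:(140+(u+.5)/5-.5,130+(v+.5)/5-.5)
g=lambda u,v,z:ray(K,T,px(u,v),z)[:2]
C=[g(*p,36) for p in[(220,312),(511,230),(570,432),(268,508)]]
for i in range(4):print("edge",np.linalg.norm(C[i]-C[(i+1)%4]).round(1))
c=np.mean(C,0);ax=(C[0]+C[1]-C[2]-C[3]);print("tray",c.round(1),np.degrees(np.arctan2(ax[1],ax[0])).round(2))
l=(g(343,528,36)+g(516,483,36))/2;print("lip",l.round(1),np.linalg.norm(l-c))
a,b=g(175,170,55),g(632,106,55);print("front",a.round(1),b.round(1),np.linalg.norm(a-b),"yaw",np.degrees(np.arctan2(-(b-a)[0],(b-a)[1])).round(2)-180,((a+b)/2).round(1))
print("tab",g(214,212,40).round(1))
o=telemetry.get_obs();print(R.from_quat(o["tcp_rot"]).as_matrix().round(3).tolist());print(np.round(optics.camera_info("wrist")["T_tool_cam"],3).tolist(),optics.camera_info("wrist")["mtx"])
for n,p in dict(vial=(158,152),tape=(127,200),syr0=(163,238),syr1=(145,272)).items():print(n,ray(K,T,p,10)[:2].round())
```

```text
edge 181.1
edge 126.4
edge 184.8
edge 120.9
tray [507.3 202.8] 13.95
lip [426.1 182.1] 83.79206731962704
front [628.6 328.2] [659.3  55.3] 274.5809928115317 yaw -353.59000000000003 [644.  191.8]
tab [605.  307.8]
[[0.953, -0.304, -0.0], [-0.304, -0.953, -0.002], [0.0, 0.002, -1.0]]
[[0.0, -0.968, -0.25, 69.213], [1.0, 0.0, -0.0, -0.349], [0.0, -0.25, 0.968, -92.724], [0.0, 0.0, 0.0, 1.0]] [[306.76038928   0.         253.02083242]
 [  0.         306.76038928 194.21579844]
 [  0.           0.           1.        ]]
vial [674. 388.]
tape [528. 483.]
syr0 [410. 374.]
syr1 [310. 428.]
```

```bash
python3 shift.py '[[87, [30, 16, 0], [0, 0, 0.08]], [87, [65, 35, 0], [0, 0, 0.18]], [87, [100, 55, 0], [0, 0, 0.29]], [87, [135, 74, -3], [0, 0, 0.39]], [87, [170, 93, -5], [0, 0, 0.5]], [87, [205, 112, -6], [0, 0, 0.6]], [87, [240, 131, -7], [0, 0, 0.7]], [87, [275, 150, -8], [0, 0, 0.81]], [87, [310, 170, -9], [0, 0, 0.91]], [87, [340, 187, -9], [0, 0, 1.0]], [87, [370, 203, -9], [0, 0, 1.08]], [87, [394, 215, -9], [0, 0, 1.15]], [87, [394, 215, -9], [0, 0, 1.15]], [87, [394, 215, -9], [0, 0, 1.15]], [87, [394, 215, -9], [0, 0, 1.15]]]'
python3 - <<'E'
from h import *
o=telemetry.get_obs();im,d=optics.grab_frame("wrist");K,T=cam("wrist",o);np.savez("w1.npz",im=im,d=d,K=K,T=T)
print(o["tcp_pos"],R.from_quat(o["tcp_rot"]).as_matrix().round(3).tolist());cv2.imwrite("pics/w1.png",cv2.resize(im,(768,576),interpolation=cv2.INTER_CUBIC))
E
```

```text
time_s: 1.35
tcp_pos: [499.7, 270.8, 300.8]
tcp_rot: [0.746, -0.666, -0.0, 0.0]
force: [0.4, -0.1, -1.0]
finger_gap: 87.1
gripper_force: 0.0
[499.66285489 270.84364479 300.80197474] [[0.112, -0.994, -0.001], [-0.994, -0.112, -0.0], [0.0, 0.001, -1.0]]
```

View pics/w1.png

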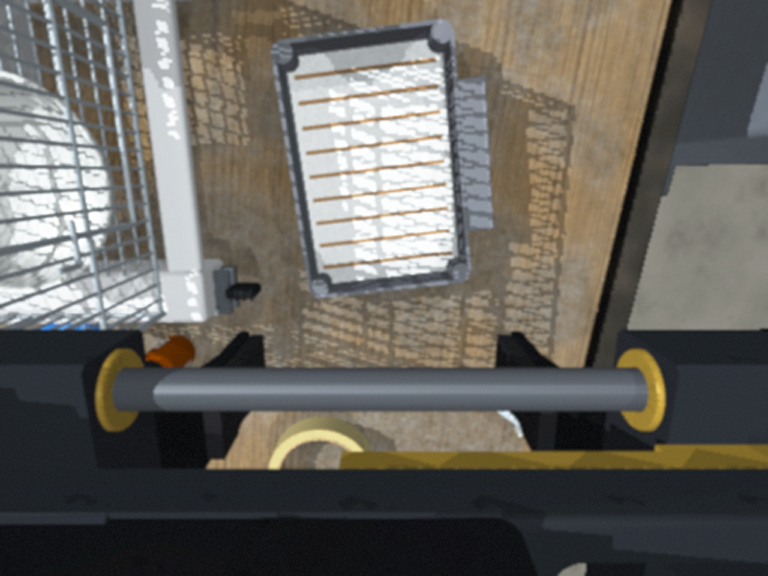

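The wrist view shows tray rim corners near (274,45), (453,20), (468,278) and (313,298), with the lip on the right between x=458 and 492. The base front edge runs from (174,0) to (210,318), and the keeper tab is at (243,291).

```bash
cat > fit.py <<'E'
from h import *
def tray(im,d,K,T,box):
    P=cloud(K,T,d);m=((P[...,2]>22)&(P[...,2]<48)&(d>0)).astype(np.uint8)
    k=np.zeros_like(m);u0,v0,u1,v1=box;k[v0:v1,u0:u1]=1;m&=k
    m=cv2.morphologyEx(m,cv2.MORPH_CLOSE,np.ones((3,3)))
    cs,_=cv2.findContours(m,cv2.RETR_EXTERNAL,cv2.CHAIN_APPROX_NONE);c=max(cs,key=cv2.contourArea)[:,0]
    W=np.array([ray(K,T,p,36)[:2] for p in c],np.float32);return W
E
python3 - <<'E'
from fit import *
f=np.load("w1.npz");im,d,K,T=f["im"],f["d"],f["K"],f["T"]
W=tray(im,d,K,T,(175,5,335,205));print("hullrect incl lip",cv2.minAreaRect(W))
g=lambda u,v,z:ray(K,T,((u+.5)/1.5-.5,(v+.5)/1.5-.5),z)[:2]
C=[g(*p,36) for p in[(274,40),(453,18),(469,282),(310,300)]]
print([np.linalg.norm(C[i]-C[(i+1)%4]).round(1) for i in range(4)])
c=np.mean(C,0);ax=C[0]+C[3]-C[1]-C[2];print("tray",c.round(1),np.degrees(np.arctan2(ax[1],ax[0])).round(2))
e=g(453,18,36)-g(469,282,36)
a=g(484,77,36);b=g(493,230,36);print("lip",((a+b)/2).round(1),np.linalg.norm(a-b),np.linalg.norm((a+b)/2-c), np.degrees(np.arctan2(*(b-a)[::-1]))-90)
# white front edge, subpixel: V channel falls along rows
P=cloud(K,T,d);V=im.min(2).astype(float);pts=[]
for v in range(30,165,4):
    r=V[v,90:160];w=np.where((r>140))[0]
    w=w[w+90<150]
    if len(w):
        j=w.max();u=90+j+ (r[j]-140)/max(r[j]-r[j+1],1);pts.append((u,v))
pts=np.array(pts);l=cv2.fitLine(pts.astype(np.float32),cv2.DIST_HUBER,0,.01,.01).ravel();res=(pts-l[2:])@[-l[1],l[0]];print("edge res",np.abs(res).round(1).tolist())
q=[l[2:]+l[:2]*s for s in(-60,60)];A,B=[ray(K,T,p,55)[:2] for p in q];n=B-A;n/=np.linalg.norm(n)
if n[1]<0:n=-n
yaw=np.arctan2(-n[0],n[1]);print("cage yaw",np.degrees(yaw),"pts",A,B)
print("left corner",g(211,319,55),"tab",g(245,291,40))
E
```

```text
hullrect incl lip ((501.2491149902344, 198.40133666992188), (149.87391662597656, 190.2181396484375), 13.169148445129395)
[np.float64(126.1), np.float64(189.8), np.float64(128.4), np.float64(190.6)]
tray [510.7 200.8] 12.94
lip [428.9 182.5] 110.217381645713 83.85243470390083 13.315238086367145
edge res [0.6, 0.6, 0.7, 0.6, 0.6, 0.5, 0.7, 0.3, 0.2, 0.2, 0.3, 0.2, 0.2, 0.2, 0.2, 0.1, 0.2, 0.1, 0.0, 0.1, 0.0, 0.1, 0.0, 0.0, 0.1, 0.0, 0.0, 0.1, 0.0, 0.1, 0.0, 0.1, 0.1, 0.2]
cage yaw 7.352199856816397 pts [651.00173599 146.04111166] [635.55449805 265.7601609 ]
left corner [625.47306693 326.4345468 ] tab [604.35685136 305.48758567]
```

```bash
python3 shift.py '[[87, [10, -4, 4], [0, 0, -0.12]], [87, [20, -8, 8], [0, 0, -0.24]], [87, [30, -12, 12], [0, 0, -0.36]], [87, [40, -15, 15], [0, 0, -0.48]], [87, [50, -18, 18], [0, 0, -0.6]], [87, [60, -22, 22], [0, 0, -0.72]], [87, [70, -26, 26], [0, 0, -0.84]], [87, [80, -29, 29], [0, 0, -0.96]], [87, [85, -31, 31], [0, 0, -1.08]], [87, [85, -31, 31], [0, 0, -1.2]], [87, [85, -31, 31], [0, 0, -1.32]], [87, [85, -31, 31], [0, 0, -1.44]], [87, [85, -31, 31], [0, 0, -1.56]], [87, [85, -31, 31], [0, 0, -1.58]], [87, [85, -31, 31], [0, 0, -1.58]], [87, [85, -31, 31], [0, 0, -1.58]]]'
python3 - <<'E'
from h import *
o=telemetry.get_obs();im,d=optics.grab_frame("wrist");K,T=cam("wrist",o);np.savez("w2.npz",im=im,d=d,K=K,T=T)
print(o["tcp_pos"],R.from_quat(o["tcp_rot"]).as_matrix().round(3).tolist());cv2.imwrite("pics/w2.png",cv2.resize(im,(768,576),interpolation=cv2.INTER_CUBIC))
E
```

```text
time_s: 2.73
tcp_pos: [539.9, 190.5, 270.3]
tcp_rot: [0.998, 0.06, -0.0, -0.0]
force: [-1.9, -0.4, 0.7]
finger_gap: 87.0
gripper_force: 0.0
[539.85743373 190.53907093 270.28691945] [[0.993, 0.12, -0.0], [0.12, -0.993, 0.0], [-0.0, -0.0, -1.0]]
```

View pics/w2.png

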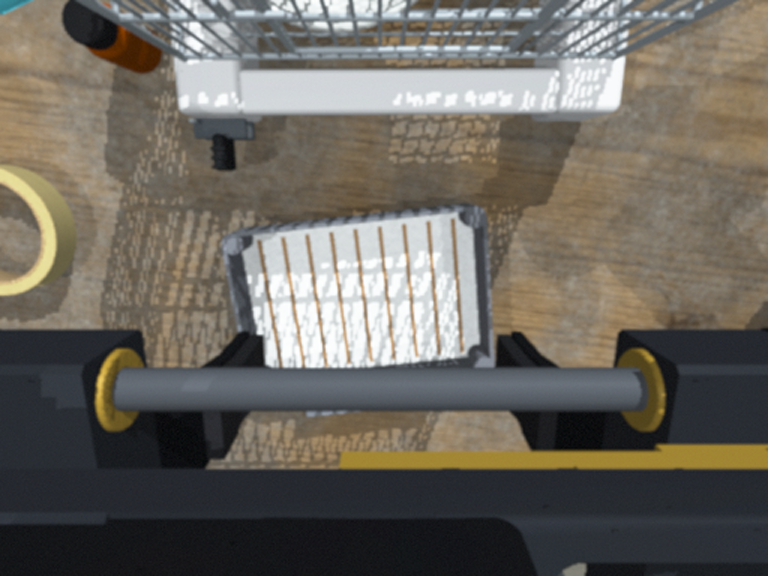

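The view shows the base almost square to the image, with left side at x≈179, right side x≈624 and the front edge at row ≈113. The tab is at (222,155) and the tray's back corners are at (225,238) and (485,207).

Run:
```python
from fit import *
f=np.load("w2.npz");im,d,K,T=f["im"],f["d"],f["K"],f["T"]
V=im.min(2).astype(float);g=lambda u,v,z:ray(K,T,((u+.5)/1.5-.5,(v+.5)/1.5-.5),z)[:2]
gv=np.diff(cv2.GaussianBlur(V,(0,0),1),axis=0)
pts=[]
for u in list(range(170,260,3))+list(range(345,372,3))+list(range(124,132,2)):
    seg=gv[68:84,u];j=68+seg.argmin();pts.append((u,j+.5))
pts=np.array(pts);
print(pts[::4].tolist())
W=np.array([ray(K,T,p,50)[:2] for p in pts],np.float32);l=cv2.fitLine(W,cv2.DIST_HUBER,0,.01,.01).ravel();n=l[:2]*np.sign(l[1]);yaw=np.arctan2(-n[0],n[1])
print("front yaw",np.degrees(yaw),"through",l[2:],"res",np.abs((W-l[2:])@[-n[1],n[0]]).max())
gu=np.diff(cv2.GaussianBlur(V,(0,0),1),axis=1)
L=[(100+gu[v,100:135].argmax()+100-100+.5,v) for v in range(50,72,4)];Rr=[(400+gu[v,400:430].argmin()+.5,v) for v in range(50,72,4)]
print(L,Rr)
A=np.mean([ray(K,T,p,55)[:2] for p in L],0);B=np.mean([ray(K,T,p,55)[:2] for p in Rr],0);print("width",np.linalg.norm(A-B))
xc=np.array([np.cos(yaw),np.sin(yaw)]);yc=np.array([-xc[1],xc[0]])
m=(A+B)/2;O=m-xc*((m-l[2:])@xc);print("mouth",O.round(1))
for nm,p in dict(tab=g(222,155,40),tray=np.array([511,200.7]),vial=g(88,22,67)).items():print(nm,p.round(1),"cage",((p-O)@xc).round(1),((p-O)@yc).round(1))
```

```text
[[170.0, 74.5], [182.0, 75.5], [194.0, 75.5], [206.0, 75.5], [218.0, 75.5], [230.0, 75.5], [242.0, 75.5], [254.0, 75.5], [351.0, 74.5], [363.0, 74.5], [126.0, 75.5]]
front yaw 7.2363777 through [644.53864 208.99525] res 4.1074915
[(np.float64(116.5), 50), (np.float64(116.5), 54), (np.float64(117.5), 58), (np.float64(117.5), 62), (np.float64(118.5), 66), (np.float64(118.5), 70)] [(np.float64(415.5), 50), (np.float64(414.5), 54), (np.float64(414.5), 58), (np.float64(413.5), 62), (np.float64(413.5), 66), (np.float64(412.5), 70)]
width 276.2561210568882
mouth [646.8 191.4]
tab [607.4 305.7] cage -24.7 118.3
tray [511.  200.7] cage -133.5 26.3
vial [672.1 376.2] cage 48.4 180.1
```

```bash
python3 shift.py '[[87, [-5, -20, 10], [0, 0, 0.12]], [87, [-8, -40, 20], [0, 0, 0.24]], [87, [-11, -60, 30], [0, 0, 0.36]], [87, [-14, -80, 40], [0, 0, 0.48]], [87, [-17, -95, 50], [0, 0, 0.6]], [87, [-20, -110, 60], [0, 0, 0.72]], [87, [-23, -120, 70], [0, 0, 0.84]], [87, [-26, -130, 80], [0, 0, 0.96]], [87, [-29, -140, 95], [0, 0, 1.08]], [87, [-29, -145, 110], [0, 0, 1.2]], [87, [-29, -145, 120], [0, 0, 1.32]], [87, [-29, -145, 130], [0, 0, 1.44]], [87, [-29, -145, 140], [0, 0, 1.56]], [87, [-29, -145, 140], [0, 0, 1.566]], [87, [-29, -145, 140], [0, 0, 1.566]], [87, [-29, -145, 140], [0, 0, 1.566]]]'
python3 - <<'E'
from h import *
o=telemetry.get_obs();im,d=optics.grab_frame("wrist");K,T=cam("wrist",o);np.savez("w3.npz",im=im,d=d,K=K,T=T)
print(o["tcp_pos"],R.from_quat(o["tcp_rot"]).as_matrix().round(3).tolist());cv2.imwrite("pics/w3.png",im)
E
```

```text
time_s: 4.12
tcp_pos: [494.2, 330.7, 130.9]
tcp_rot: [0.751, -0.66, 0.0, -0.001]
force: [0.1, -0.4, 0.3]
finger_gap: 87.2
gripper_force: 0.0
[494.24679936 330.65179541 130.88150905] [[0.128, -0.992, 0.001], [-0.992, -0.128, 0.001], [-0.001, -0.001, -1.0]]
```

View pics/w3.png

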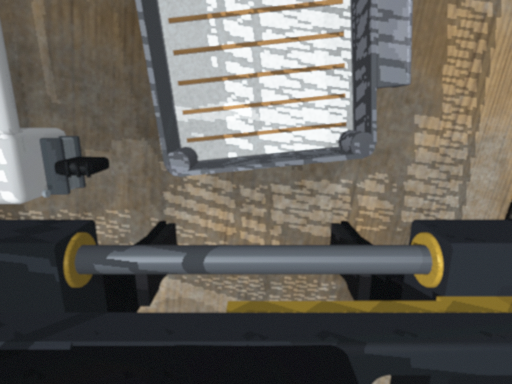

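The fingers stand clear of the tray's left wall, which runs from (175,172) to (370,150), so I'll lower and push sideways, slowly.

```bash
python3 shift.py '[[87, [0, 0, 25], [0, 0, 0]], [87, [0, 0, 45], [0, 0, 0]], [87, [0, 0, 49], [0, 0, 0]], [87, [10, 0, 49], [0, 0, 0]], [87, [16, 0, 49], [0, 0, 0]], [87, [20, 0, 49], [0, 0, 0]], [87, [24, 0, 49], [0, 0, 0]], [87, [28, 0, 49], [0, 0, 0]], [87, [31, 0, 49], [0, 0, 0]], [87, [34, 0, 49], [0, 0, 0]], [87, [37, 0, 49], [0, 0, 0]], [87, [40, 0, 49], [0, 0, 0]], [87, [43, 0, 49], [0, 0, 0]], [87, [46, 0, 49], [0, 0, 0]], [87, [48, 0, 49], [0, 0, 0]], [87, [50, 0, 49], [0, 0, 0]], [87, [50, 0, 49], [0, 0, 0]]]'
python3 - <<'E'
from fit import *
o=telemetry.get_obs();im,d=optics.grab_frame("wrist");K,T=cam("wrist",o);np.savez("w4.npz",im=im,d=d,K=K,T=T)
f,dt=optics.grab_frame("top");np.savez("t4.npz",im=f,d=dt)
print(o["tcp_pos"]);cv2.imwrite("pics/w4.png",np.hstack([im[:300],cv2.resize(f[130:245,150:270],(288,276))[:276].copy() if 0 else cv2.resize(f[130:245,150:260],(287,300))]))
E
```

```text
time_s: 5.58
tcp_pos: [500.1, 280.1, 81.1]
tcp_rot: [0.75, -0.661, -0.0, 0.0]
force: [1.1, 1.4, 0.6]
finger_gap: 87.5
gripper_force: 0.9
[500.1028025  280.10415363  81.08066276]
```

View pics/w4.png

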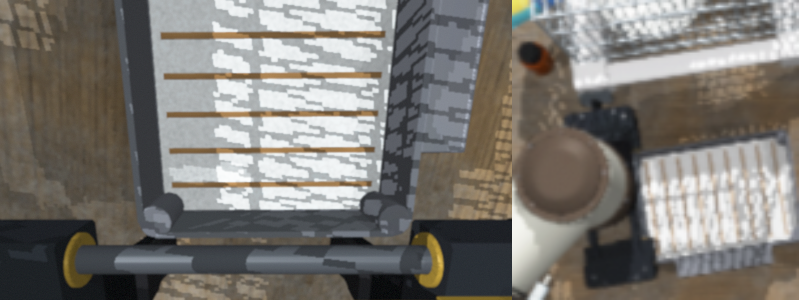

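The tray is now square to the fingers, and both views agree. I'll back off and raise to check the tray against the slot.

```bash
python3 shift.py '[[87, [-20, 0, 0], [0, 0, 0]], [87, [-20, 0, -30], [0, 0, 0]], [87, [-20, 0, -65], [0, 0, 0]], [87, [-5, -5, -100], [0, 0, -0.12]], [87, [10, -10, -130], [0, 0, -0.24]], [87, [25, -15, -160], [0, 0, -0.36]], [87, [40, -20, -180], [0, 0, -0.48]], [87, [55, -24, -189], [0, 0, -0.6]], [87, [70, -28, -189], [0, 0, -0.72]], [87, [85, -28, -189], [0, 0, -0.84]], [87, [94, -28, -189], [0, 0, -0.96]], [87, [94, -28, -189], [0, 0, -1.08]], [87, [94, -28, -189], [0, 0, -1.2]], [87, [94, -28, -189], [0, 0, -1.32]], [87, [94, -28, -189], [0, 0, -1.44]], [87, [94, -28, -189], [0, 0, -1.56]], [87, [94, -28, -189], [0, 0, -1.571]], [87, [94, -28, -189], [0, 0, -1.571]], [87, [94, -28, -189], [0, 0, -1.571]]]'
python3 - <<'E'
from fit import *
o=telemetry.get_obs();im,d=optics.grab_frame("wrist");K,T=cam("wrist",o);np.savez("w5.npz",im=im,d=d,K=K,T=T)
f,dt=optics.grab_frame("top");np.savez("t5.npz",im=f,d=dt)
cv2.imwrite("pics/w5.png",cv2.resize(im,(768,576),interpolation=cv2.INTER_CUBIC)[:400])
print(o["tcp_pos"],R.from_quat(o["tcp_rot"]).as_matrix().round(3)[0])
E
```

```text
time_s: 7.27
tcp_pos: [539.3, 190.5, 269.6]
tcp_rot: [0.998, 0.062, -0.001, 0.001]
force: [-0.7, 0.1, 0.1]
finger_gap: 87.0
gripper_force: 0.0
[539.25108066 190.51348349 269.59431377] [ 0.992  0.123 -0.002]
```

View pics/w5.png

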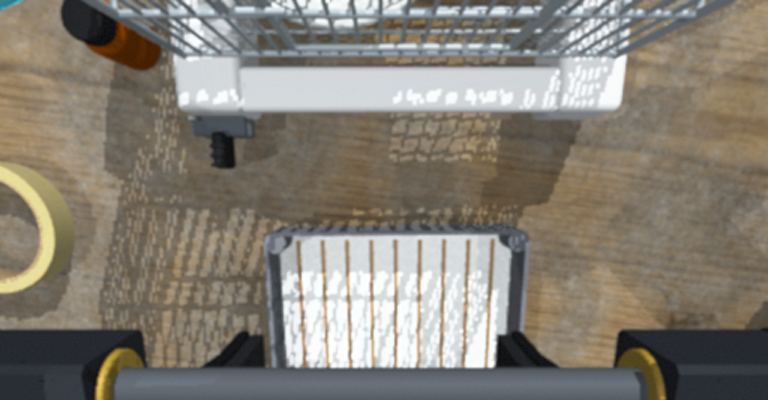

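The tray's back rim now spans (265,237) to (527,237) and lies square to the base. The base spans x 179–624 at row ≈113, and its bridge 242–560.

Run:
```python
from fit import *
f=np.load("w5.npz");im,d,K,T=f["im"],f["d"],f["K"],f["T"]
g=lambda u,v,z:ray(K,T,((u+.5)/1.5-.5,(v+.5)/1.5-.5),z)[:2]
yaw=np.radians(7.2);xc=np.array([np.cos(yaw),np.sin(yaw)]);yc=np.array([-xc[1],xc[0]]);O=np.array([645.5,191.2])
pr=lambda n,p:print(n,p.round(1),((p-O)@xc).round(1),((p-O)@yc).round(1))
A,B=g(180,105,55),g(623,105,55);pr("baseL",A);pr("baseR",B);print("cage yaw",np.degrees(np.arctan2(-(A-B)[0],(A-B)[1])))
pr("brL",g(242,105,55));pr("brR",g(560,105,55));pr("frontedge mid",g(400,115,50))
pr("trL",g(265,245,36));pr("trR",g(527,245,36));pr("trL2",g(273,340,36));pr("trR2",g(520,340,36));pr("back",g(396,230,36))
W=tray(im,d,K,T,(165,140,365,215));q=W[W[:,0]<900]
loc=np.c_[(W-O)@xc,(W-O)@yc]
for s,nm in((1,"left"),(-1,"right")):
    bins=[(a,(s*loc[(loc[:,0]>a)&(loc[:,0]<a+12),1]).max()*s if ((loc[:,0]>a)&(loc[:,0]<a+12)).any() else None) for a in range(-140,-70,12)];print(nm,bins)
ft=np.load("t5.npz");Kt,Tt=cam("top");W=tray(ft["im"],ft["d"],Kt,Tt,(180,170,265,245));print("top",cv2.minAreaRect(W))
```

```text
baseL [632.9 327.5] 4.6 136.8
baseR [666.9  53.2] 4.0 -139.6
cage yaw 7.079645059419613
brL [637.6 289.1] 4.5 98.1
brR [662.1  92.2] 4.1 -100.3
frontedge mid [644.6 190.4] -1.0 -0.7
trL [547.9 273.9] -86.4 94.3
trR [571.   88.3] -86.8 -92.7
trL2 [476.7 263.5] -158.4 92.9
trR2 [499.6  78.9] -158.9 -93.1
back [570.1 182.5] -75.9 0.8
left [(-140, np.float64(94.73094255259461)), (-128, np.float64(94.89011852621071)), (-116, np.float64(94.97412217504942)), (-104, np.float64(94.83102387796706)), (-92, np.float64(95.05615091208851)), (-80, np.float64(92.2231814362238))]
right [(-140, np.float64(-95.37349277511244)), (-128, np.float64(-95.22605743326586)), (-116, np.float64(-95.16987608763071)), (-104, np.float64(-94.90693429391207)), (-92, np.float64(-95.02810491467613)), (-80, np.float64(-91.95387626141192))]
top ((490.9580078125, 175.592529296875), (147.47048950195312, 190.34683227539062), 7.8563618659973145)
```

```bash
python3 shift.py '[[70, [-10, 1, 5], [0, 0, 0.12]], [70, [-20, 2, 10], [0, 0, 0.24]], [70, [-30, 3, 15], [0, 0, 0.36]], [70, [-40, 4, 20], [0, 0, 0.48]], [70, [-50, 5, 25], [0, 0, 0.6]], [70, [-60, 6, 30], [0, 0, 0.72]], [70, [-70, 7, 35], [0, 0, 0.84]], [70, [-80, 8, 40], [0, 0, 0.96]], [70, [-90, 9, 45], [0, 0, 1.08]], [70, [-100, 10, 50], [0, 0, 1.2]], [70, [-110, 11, 55], [0, 0, 1.32]], [70, [-120, 12, 60], [0, 0, 1.44]], [70, [-130, 13, 65], [0, 0, 1.56]], [70, [-140, 13.6, 75], [0, 0, 1.68]], [70, [-150, 13.6, 85], [0, 0, 1.8]], [70, [-154.6, 13.6, 90], [0, 0, 1.92]], [70, [-154.6, 13.6, 95], [0, 0, 2.04]], [70, [-154.6, 13.6, 100], [0, 0, 2.16]], [70, [-154.6, 13.6, 100], [0, 0, 2.28]], [70, [-154.6, 13.6, 100], [0, 0, 2.4]]]'
python3 shift.py '[[70, [0, 0, 0], [0, 0, 0.12]], [70, [0, 0, 0], [0, 0, 0.24]], [70, [0, 0, 0], [0, 0, 0.36]], [70, [0, 0, 0], [0, 0, 0.48]], [70, [0, 0, 0], [0, 0, 0.6]], [70, [0, 0, 0], [0, 0, 0.72]], [70, [0, 0, 0], [0, 0, 0.742]], [70, [0, 0, 0], [0, 0, 0.742]], [70, [0, 0, 0], [0, 0, 0.742]]]'
python3 - <<'E'
from h import *
o=telemetry.get_obs();M=R.from_quat(o["tcp_rot"]).as_matrix();print(M.round(3).tolist(),o["joint_positions"])
p=np.array(o["tcp_pos"]);yaw=np.radians(7.1);xc=np.array([np.cos(yaw),np.sin(yaw)]);yc=np.array([-xc[1],xc[0]]);D=p[:2]-[645.5,191.2];print("cage",D@xc,D@yc,"toolyaw",np.degrees(np.arctan2(M[1,0],M[0,0])))
E
```

```text
time_s: 9.03
tcp_pos: [387.9, 157.8, 170.1]
tcp_rot: [-0.417, 0.909, -0.0, -0.0]
force: [-0.7, 0.5, 0.2]
finger_gap: 70.2
gripper_force: 0.0
time_s: 9.78
tcp_pos: [388.1, 158.0, 170.3]
tcp_rot: [-0.064, 0.998, 0.0, 0.0]
force: [0.5, 0.2, -0.6]
finger_gap: 69.9
gripper_force: 0.0
[[-0.992, -0.127, 0.0], [-0.127, 0.992, 0.0], [-0.0, 0.0, -1.0]] [ 7.77809353e-01  1.79176822e-01 -6.44244297e-01  5.33137875e-05
 -7.47316853e-01 -2.22084925e+00]
cage -259.4859189986993 -1.1451341927941066 toolyaw -172.6778553726572
```

```bash
python3 shift.py '[[70, [0, 0, 30], [0, 0, 0]], [70, [0, 0, 60], [0, 0, 0]], [70, [0, 0, 88], [0, 0, 0]], [70, [-12, 0, 88], [0, 0, 0]], [70, [-19, 0, 88], [0, 0, 0]], [70, [-24, 0, 88], [0, 0, 0]], [70, [-29, 0, 88], [0, 0, 0]], [70, [-34, 0, 88], [0, 0, 0]], [70, [-40, 0, 88], [0, 0, 0]], [70, [-46, -0.5, 88], [0, 0, 0]], [70, [-52, -0.5, 88], [0, 0, 0]], [70, [-58, -0.5, 88], [0, 0, 0]], [70, [-64, -1, 88], [0, 0, 0]], [70, [-70, -1, 88], [0, 0, 0]], [70, [-76, -1, 88], [0, 0, 0]], [70, [-82, -1, 88], [0, 0, 0]], [70, [-86, -1, 88], [0, 0, 0]], [70, [-88, -1, 88], [0, 0, 0]], [70, [-88, -1, 88], [0, 0, 0]]]'
python3 - <<'E'
from h import *
f,dt=optics.grab_frame("top");s,ds=optics.grab_frame("scene");np.savez("t6.npz",im=f,d=dt)
cv2.imwrite("pics/t6.png",np.hstack([cv2.resize(f[130:250,150:280],(390,360),interpolation=cv2.INTER_CUBIC),cv2.resize(s[140:260,140:270],(390,360),interpolation=cv2.INTER_CUBIC)]))
E
```

```text
time_s: 11.37
tcp_pos: [476.5, 168.4, 82.2]
tcp_rot: [-0.063, 0.998, 0.0, 0.001]
force: [-0.5, -1.6, 0.1]
finger_gap: 69.7
gripper_force: 0.1
```

View pics/t6.png

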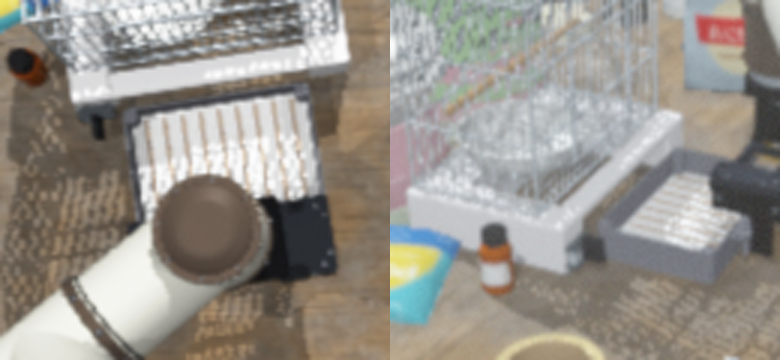

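The tray is square just in front of the slot: its back edge is in the left panel from (128,112) to (305,88), parallel to the base front. I'll continue in small steps.

```bash
python3 shift.py '[[70, [-4, 0, 0], [0, 0, 0]], [70, [-8, 0, 0], [0, 0, 0]], [70, [-12, 0, 0], [0, 0, 0]], [70, [-16, 0, 0], [0, 0, 0]], [70, [-20, 0, 0], [0, 0, 0]], [70, [-24, 0, 0], [0, 0, 0]], [70, [-28, 0, 0], [0, 0, 0]], [70, [-32, 0, 0], [0, 0, 0]]]'
python3 shift.py '[[70, [-4, 0, 0], [0, 0, 0]], [70, [-8, 0, 0], [0, 0, 0]], [70, [-12, 0, 0], [0, 0, 0]], [70, [-16, 0, 0], [0, 0, 0]], [70, [-20, 0, 0], [0, 0, 0]], [70, [-24, 0, 0], [0, 0, 0]], [70, [-28, 0, 0], [0, 0, 0]]]'
```

```text
time_s: 12.13
tcp_pos: [507.7, 172.1, 82.2]
tcp_rot: [-0.063, 0.998, -0.0, -0.0]
force: [-2.3, -0.2, 0.9]
finger_gap: 69.9
gripper_force: 1.3
time_s: 12.72
tcp_pos: [535.5, 175.6, 82.2]
tcp_rot: [-0.063, 0.998, 0.0, 0.0]
force: [-3.3, -0.7, 1.4]
finger_gap: 70.0
gripper_force: 1.1
```

```bash
python3 shift.py '[[70, [-5, 0, 0], [0, 0, 0]], [70, [-10, 0, 0], [0, 0, 0]], [70, [-15, 0, 0], [0, 0, 0]], [70, [-20, 0, 0], [0, 0, 0]], [70, [-25, 0, 0], [0, 0, 0]], [70, [-30, 0, 0], [0, 0, 0]], [70, [-35, 0, 0], [0, 0, 0]], [70, [-40, 0, 0], [0, 0, 0]], [70, [-45, 0, 0], [0, 0, 0]], [70, [-50, 0, 0], [0, 0, 0]], [70, [-55, 0, 0], [0, 0, 0]], [70, [-60, 0, 0], [0, 0, 0]], [70, [-65, 0, 0], [0, 0, 0]], [70, [-70, 0, 0], [0, 0, 0]], [70, [-72, 0, 0], [0, 0, 0]], [70, [-72, 0, 0], [0, 0, 0]]]'
python3 shift.py '[[70, [-2, 0, 0], [0, 0, 0]], [70, [-4, 0, 0], [0, 0, 0]], [70, [-6, 0, 0], [0, 0, 0]]]'
```

```text
time_s: 14.05
tcp_pos: [607.6, 184.9, 82.3]
tcp_rot: [-0.063, 0.998, 0.0, 0.001]
force: [0.7, -0.7, 0.2]
finger_gap: 70.1
gripper_force: 0.0
time_s: 14.3
tcp_pos: [612.3, 185.3, 82.3]
tcp_rot: [-0.063, 0.998, -0.0, -0.0]
force: [-2.8, -0.5, 1.3]
finger_gap: 69.5
gripper_force: 1.3
```

```bash
python3 shift.py '[[70, [-1.5, 0, 0], [0, 0, 0]], [70, [-3, 0, 0], [0, 0, 0]], [70, [-3, 0, 0], [0, 0, 0]]]'; python3 shift.py '[[70, [-1, 0, 0], [0, 0, 0]], [70, [-2, 0, 0], [0, 0, 0]], [70, [-2, 0, 0], [0, 0, 0]]]'
```

```text
time_s: 14.55
tcp_pos: [615.0, 185.6, 82.2]
tcp_rot: [-0.063, 0.998, -0.0, -0.001]
force: [-3.9, -0.3, 2.3]
finger_gap: 70.2
gripper_force: 2.1
time_s: 14.8
tcp_pos: [615.3, 185.5, 82.0]
tcp_rot: [-0.063, 0.998, -0.001, -0.003]
force: [-7.9, 0.4, 4.2]
finger_gap: 69.9
gripper_force: 4.2
```

```bash
python3 shift.py '[[70, [-1, 0, 0], [0, 0, 0]], [70, [-2.5, 0, 0], [0, 0, 0]], [70, [-2.5, 0, 0], [0, 0, 0]]]'
```

```text
time_s: 15.05
tcp_pos: [615.6, 185.5, 81.7]
tcp_rot: [-0.063, 0.998, -0.001, -0.005]
force: [-14.1, 0.5, 9.5]
finger_gap: 70.2
gripper_force: 7.0
```

The rising force with no travel shows the tray is against the stop. Now I'll back off, close the fingers and move outside the tab.

```bash
python3 shift.py '[[70, [15, 0, 0], [0, 0, 0]], [70, [40, 0, 0], [0, 0, 0]], [30, [62, 0, -20], [0, 0, 0]], [0, [62, 10, -55], [0, 0, 0]], [0, [62, 45, -70], [0, 0, 0]], [0, [62, 80, -70], [0, 0, 0]], [0, [62, 115, -70], [0, 0, 0]], [0, [62, 145, -70], [0, 0, 0]], [0, [62, 155, -70], [0, 0, 0]], [0, [62, 155, -70], [0, 0, 0]], [0, [62, 155, -70], [0, 0, 0]]]'
python3 - <<'E'
from h import *
o=telemetry.get_obs();p=np.array(o["tcp_pos"]);yaw=np.radians(7.1);xc=np.array([np.cos(yaw),np.sin(yaw)]);yc=np.array([-xc[1],xc[0]]);D=p[:2]-[645.5,191.2];print("cage",D@xc,D@yc,p[2])
f,dt=optics.grab_frame("top");s,ds=optics.grab_frame("scene");np.savez("t7.npz",im=f,d=dt,s=s)
cv2.imwrite("pics/t7.png",np.hstack([cv2.resize(f[130:250,140:270],(390,360),interpolation=cv2.INTER_CUBIC),cv2.resize(s[140:260,140:270],(390,360),interpolation=cv2.INTER_CUBIC)]))
K,T=cam("top")
E
```

```text
time_s: 15.97
tcp_pos: [539.2, 332.6, 152.1]
tcp_rot: [-0.063, 0.998, 0.0, 0.0]
force: [0.7, -0.2, -0.1]
finger_gap: 17.9
gripper_force: 0.0
cage -88.01434285709723 153.4719891074935 152.08393840623265
```

View pics/t7.png

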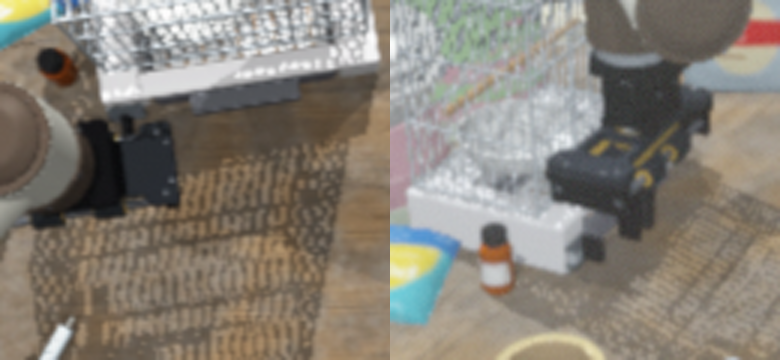

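The tray is home: only the lip shows, in the left panel from (190,105) to (298,88). The tab stands at (127,125), clear of the fingers. Now I'll move forward, lower, and push towards -y.

```bash
python3 shift.py '[[0, [0, 0, 0], [0, 0, 0]], [0, [0, 0, 15], [0, 0, 0]], [0, [0, 0, 40], [0, 0, 0]], [0, [0, 0, 66], [0, 0, 0]], [0, [-20, 0, 66], [0, 0, 0]], [0, [-40, 0, 66], [0, 0, 0]], [0, [-55, 0, 66], [0, 0, 0]], [0, [-60, 0, 66], [0, 0, 0]], [0, [-60, 0, 66], [0, 0, 0]]]'
python3 shift.py '[[0, [0, -4, 0], [0, 0, 0]], [0, [0, -8, 0], [0, 0, 0]], [0, [0, -12, 0], [0, 0, 0]], [0, [0, -15, 0], [0, 0, 0]], [0, [0, -18, 0], [0, 0, 0]], [0, [0, -21, 0], [0, 0, 0]], [0, [0, -24, 0], [0, 0, 0]], [0, [0, -27, 0], [0, 0, 0]], [0, [0, -30, 0], [0, 0, 0]], [0, [0, -33, 0], [0, 0, 0]], [0, [0, -36, 0], [0, 0, 0]], [0, [0, -38, 0], [0, 0, 0]], [0, [0, -38, 0], [0, 0, 0]]]'
```

```text
time_s: 16.82
tcp_pos: [599.7, 338.7, 86.0]
tcp_rot: [-0.062, 0.998, 0.0, 0.0]
force: [-0.3, 0.4, 0.2]
finger_gap: 0.3
gripper_force: 0.0
time_s: 17.9
tcp_pos: [603.4, 301.6, 86.3]
tcp_rot: [-0.063, 0.998, -0.0, -0.0]
force: [-0.1, 0.3, -0.5]
finger_gap: 0.5
gripper_force: 0.1
```

```bash
python3 shift.py '[[0, [0, -2, 0], [0, 0, 0]], [0, [0, -4, 0], [0, 0, 0]], [0, [0, -6, 0], [0, 0, 0]]]'; python3 shift.py '[[0, [0, -1, 0], [0, 0, 0]], [0, [0, -2, 0], [0, 0, 0]], [0, [0, -3, 0], [0, 0, 0]]]'
python3 - <<'E'
from h import *
f,dt=optics.grab_frame("top");s,ds=optics.grab_frame("scene")
cv2.imwrite("pics/t8.png",np.hstack([cv2.resize(f[130:250,140:270],(390,360),interpolation=cv2.INTER_CUBIC),cv2.resize(s[180:260,160:247],(390,360),interpolation=cv2.INTER_CUBIC)]))
E
```

```text
time_s: 18.15
tcp_pos: [604.1, 296.1, 86.2]
tcp_rot: [-0.063, 0.998, 0.0, 0.0]
force: [-0.6, 0.4, -0.6]
finger_gap: 0.5
gripper_force: 0.7
time_s: 18.4
tcp_pos: [604.5, 293.2, 86.2]
tcp_rot: [-0.063, 0.998, 0.0, 0.0]
force: [-0.3, 1.1, 0.1]
finger_gap: 0.3
gripper_force: 0.6
```

```bash
for i in 1 2; do python3 shift.py '[[0, [0, -1, 0], [0, 0, 0]], [0, [0, -2, 0], [0, 0, 0]], [0, [0, -3, 0], [0, 0, 0]]]' | grep -E "tcp_pos|force:"; done
```

```text
tcp_pos: [604.7, 291.9, 86.4]
force: [-3.2, 9.9, -0.5]
gripper_force: 4.5
tcp_pos: [604.7, 291.5, 86.5]
force: [-7.5, 16.2, -0.3]
gripper_force: 8.0
```

View pics/t8.png

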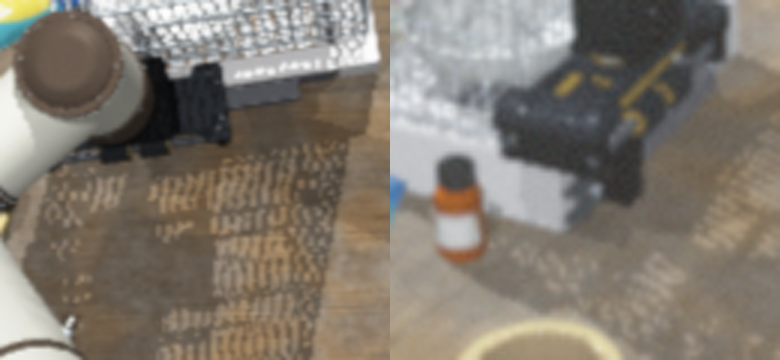

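The force rises to 16 N at the expected end of travel. I'll back off and verify.

```bash
python3 shift.py '[[0, [0, 12, 0], [0, 0, 0]], [0, [0, 20, 0], [0, 0, 0]], [0, [20, 20, 0], [0, 0, 0]], [0, [50, 20, 0], [0, 0, 0]], [0, [70, 30, -30], [0, 0, 0]], [0, [80, 60, -60], [0, 0, 0]], [0, [90, 95, -90], [0, 0, 0]], [0, [100, 130, -120], [0, 0, 0]], [0, [110, 165, -150], [0, 0, 0]], [0, [120, 200, -160], [0, 0, 0]], [0, [130, 200, -160], [0, 0, 0]], [0, [130, 200, -160], [0, 0, 0]]]'|grep -E "time|pos"
python3 - <<'E'
from h import *
f,dt=optics.grab_frame("top");s,ds=optics.grab_frame("scene")
cv2.imwrite("pics/t9.png",np.hstack([cv2.resize(f[140:200,165:245],(480,360),interpolation=cv2.INTER_CUBIC),cv2.resize(s[190:250,180:230],(300,360),interpolation=cv2.INTER_CUBIC)]))
E
```

```text
time_s: 20.0
tcp_pos: [449.3, 472.4, 248.4]
```

View pics/t9.png

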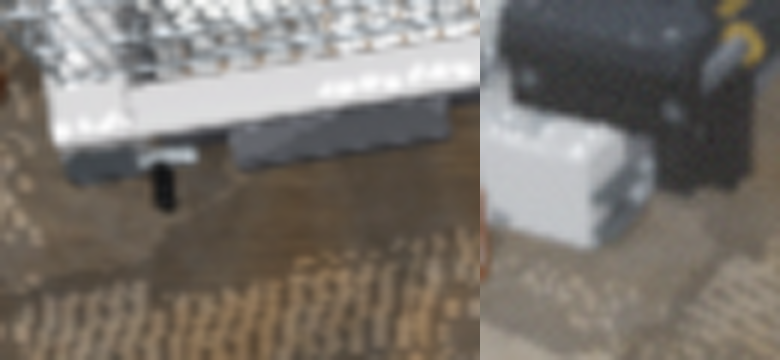

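In the top view the tab is now at (163,188) in the crop, with the bright bolt across the slot at (170,155), and the lip alone stands out from (230,145) to (450,120). One numeric check, then I'll hand in.

Run:
```python
from h import *
K,T=cam("top");yaw=np.radians(7.1);xc=np.array([np.cos(yaw),np.sin(yaw)]);yc=np.array([-xc[1],xc[0]]);O=np.array([645.5,191.2])
for n,u,v,z in(("tab",163,188,40),("lipL",238,168,36),("lipR",449,135,36)):
    p=ray(K,T,(165+(u+.5)/6-.5,140+(v+.5)/6-.5),z)[:2]-O;print(n,(p@xc).round(1),(p@yc).round(1))
```

```text
tab -26.8 92.5
lipL -21.7 54.4
lipR -21.3 -52.8
```

```bash
python3 -c "
from plant import manip, optics, telemetry, ticket
print(ticket.hand_in())"
```

```text
the job is handed in; nothing more can be done
None
```

The job is handed in at about 20 s: the tray was pushed against the slot's stop with only the lip standing out, and the keeper was pushed across to its end stop in front of it. The other things on the table were not touched.

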